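# Pack the pair of L-shaped serving boards into their tray

## Robot

A 6-joint arm with a two-finger parallel gripper is mounted at the origin on the work surface. World frame = base frame: x ahead of the robot, y to its left, z up, the work surface at z = 0. Lengths are in m, angles in degrees, forces in N, time in s.
With the tool pointing down it reaches from about 0.25 to 0.775 m from the base axis. Payload 8.9 kg.
Tool frame: the origin (TCP) lies midway between the tips of the shut fingers; the grasp point (between the pads) lies 19 mm behind it (manip.grip_depth is the distance from the TCP to the grasp point, in m); z points along the fingers, y is the direction in which the jaws open and shut (so a half turn about z gives the same grasp; the last joint's range is limited). The gripper opens to 85 mm and grips with 20 to 120 N. Pads are 22 mm wide; open, the fingers measure 114 mm over their backs; the gripper's body (76 mm by 85 mm) begins 54 mm behind the grasp point. The pads swing forward as they close: fully open they stand 13 mm farther back than shut.
Start: joints at [-71.293, 16.656, -8.789, 64.555, 0, 82.019], TCP at [0.236, -0.469, 0.231] pointing down, gripper open.
Joint ranges: [-144.48, 144.48], [-52.06, 99.96], [-74.48, 78.29], [-112.23, 115.85], [-86.99, 84.42], [-180, 180]. Speed limits (degrees/s): [127.2, 127.2, 159.86, 180, 180, 180].

## Interface

Orientations are given as [roll, pitch, yaw] about the fixed x, y, z axes, in that order (R = Rz(yaw) Ry(pitch) Rx(roll)).
In Python, from rig import manip gives the robot as it stands.
- The arm moves only by the shell command python3 -m crank 'ROWS' [FORCE]. ROWS is JSON, a list of rows, each a list of 3 entries, a list of its own where there are three numbers: the shift along the tool's x, y, z in cm, then the turn, a rotation vector about the tool's x, y, z in degrees, then the closure, from 0 (fully open) to 1 (shut). A call has exactly 8 rows; each row is the pose to reach, as a shift and turn from the pose commanded when the call began, along the tool's axes at that moment; what a row does not reach only later rows make up. A row lasts 1/12 s, in which the tool goes at most 41.7 mm and 7.16 degrees, less where a joint would pass 70% of its speed; a pose out of reach is approached as far as the arm can. A call with a gripper value outside its range is refused whole. The fingers move at their own pace and stop on an object; FORCE is the grip in N (left out, the last holds). Time passes only in rows, so rows that repeat a pose let the fingers close, or fill a call up. It gives the time, the measured TCP pose, the force and the opening at its end, in the units of the state.
- manip.get_obs(): the state, without advancing time (a new reading comes with each control period).
- manip.camera(name): name is "side" or "top"; returns a dict with "image" (400x640x3 uint8, red, green, blue), "range_z" (400x640 float32, m along the optical axis (not along the pixel's ray), 0 where there is no reading), "K" (3x3 intrinsics, pixels), "world_from_camera" (4x4, takes a point from camera to world coordinates). Camera axes: x right, y up, looking along -z (the intrinsics and any distortion apply to the point x, -y, -z); pixel columns grow to the right and rows downward; lengths in m; the calibration is good to about 2 mm. A picture is of the moment at which its call begins.
- manip.close_job(): hands the job in, once; it reports no verdict.
Trained networks look in a picture, given as the dict that the camera call returned (one of the last four; its "shot" number tells which), for a name from the list of things; names that differ only in an ending like _2 or _b are one class to them, and where a whole thing is asked for, a point or a joint stands for the part that bears it (a point fixed in the world has none). Each returns a list of dicts, best first, with "confidence" (0 to 1); they miss things now and then, are a little off and sometimes report something else, mostly with a low value. They report only what shows in the picture. A call takes as long as a camera call. They do not tell look-alikes from the thing itself.
- manip.spot_in(picture, name): "uv" ([column, row] in pixels, amid what is visible of it).
- manip.trace(picture, name): "mask" (400x640 bool, what is visible of it) and "uv" ([column, row] in pixels, amid what is visible of it).
The state is a dict: "time": time; "joints": joint angles; "joint_vel": joint speeds; "joint_efforts": joint torques, N m; "ee_pos": TCP position; "orientation": TCP orientation; "contact_force": force on the tool from outside, world axes, zero at the start; "ft_torque": the same for the moment, N m; "finger_gap": finger opening in m.
Only numpy, scipy, OpenCV 4.12 (cv2) and the standard library are available. Lean on these libraries where they do the work, as an engineer would, in place of code of your own. Each camera call takes 0.05 s, during which the arm holds its last target.

## Task

Put the two matching L-shaped wooden serving boards away in the white rectangular tray: take them by their grip bars and turn them so that they nest into each other and both lie flat on the tray's bottom, then let go. Leave the square board, the straight board and the other things on the plank where they are.

Things in the scene. Friction and masses are not known exactly. Their poses are not given: they have to be found in the camera images.
- board_a: Pale wood L-shaped board, 14 mm thick, 0.1 kg: a 96 x 96 mm square with one 48 x 48 mm quarter missing. Origin: underside, at the balance point; z up. Outer edges at x = -40, y = -40 mm, arm ends at x = +56, y = +56, inner edges at x = +8, y = +8. Upright grip bar over the origin, 40 mm long, 14 thick, its length along (1,-1) in board x, y, from 14 to 49 mm above the underside.
- board_b: The second L-shaped board, identical to board_a in shape, size, origin, axes and grip bar; the two are interchangeable. Both start flat on the plank beside the tray, among the square and the straight board, at any turn.
- tray: White plastic open tray, fixed, 180 (x) x 132 (y) x 18 mm; floor and walls 6 mm thick, inside 168 x 120. Origin: underside centre. The boards fit only nested, corner squares in opposite tray corners: origins at (-36,-12) and (36,12) mm in the tray frame at yaw 0 and 180 deg to the tray, or (36,-12) and (-36,12) at yaw 90 and 270; this leaves 8 mm gaps.
- square_board: Square board of the same pale wood, 96 x 96 x 14 mm, with the same grip bar (40 x 14 x 35 mm) upright at its centre, along its x. Origin: underside centre. Bystander: stays where it is.
- straight_board: Straight board of the same wood, 124 mm (x) by 48 mm (y), 14 mm thick, the same grip bar along its x at the centre. Origin: underside centre. Bystander: stays where it is.
- cup: Blue plastic cup, 72 mm across the rim, 80 mm tall, empty, upright beyond the tray. Origin: underside centre. Bystander: stays where it is.
- egg_cup: White ceramic egg cup, 50 mm across, 50 mm tall, on the robot's side of the tray. Origin: underside centre. Bystander: stays where it is.
- teaspoon: Steel teaspoon 140 mm long, lying roughly along world y on the robot's side of the tray. Origin: about the middle of its underside, x along it. Bystander: stays where it is.
- tin_box: Round metal tin box with a twist cap, 76 mm across, 56 mm tall, beyond the tray. Origin: underside centre. Bystander: stays where it is.
Mind the look-alikes: they are no part of the job. What is shaped like the board_a but pink or red is not meant. Several things look just like the tray: the one meant starts farthest to the robot's left.

How it is judged (in metres and radians):
At the end, for the whole second after the job is handed in: Both L-shaped boards rest on the tray's floor: each one's underside within 4 mm of the floor's height, level within 3.4 degrees, right way up, its origin within 65 mm (horizontally) of the tray's centre, at rest (which is possible only when they are nested) (z of board_a in the frame of tray between 0.003 and 0.01 m and angle between each of board_a, board_b's own z axis and vertical below 0.06 rad and horizontal distance between each of board_a, board_b and tray below 0.065 m and linear speed of each of board_a, board_b below 0.02 m/s and angular speed of each of board_a, board_b below 0.1 rad/s and z of board_b in the frame of tray between 0.003 and 0.01 m); the robot touches nothing.
It fails at once if the square or the straight board is shifted by more than 30 mm (distance of any of square_board, straight_board from where it was at the start of the episode above 0.03 m).
It fails at once if the cup, egg cup, teaspoon or tin box is shifted by more than 30 mm (distance of any of cup, egg_cup, teaspoon, tin_box from where it was at the start of the episode above 0.03 m).
It also fails if it takes over 64 s, if anything falls off the work surface, if the arm or the gripper's body presses on something with over 40 N, if the wrist force passes 120 N, or if a joint passes its speed limit or range.

## Working session

There is one attempt and no reset: what is moved stays moved. The work goes in short steps, Python scripts to look and compute and a shell command to move; the robot and the scene stay as the last step left them, time stands still between calls to the robot, and variables do not carry over. Pictures are saved under pics/ and viewed, and the job is handed in when it is done.

```bash
ls; mkdir -p pics; python3 - <<'E'
from rig import manip
import cv2,numpy as np
print(manip.get_obs())
for n in ("top","side"):
    p=manip.camera(n); cv2.imwrite(f"pics/{n}0.png",p["image"][:,:,::-1]); print(p["K"],p["world_from_camera"],[k for k in p])
    np.savez(f"{n}0.npz",**{k:p[k] for k in("image","range_z","K","world_from_camera")})
    for t in("board_a","tray","square_board","straight_board"):
        for d in manip.trace(p,t): print(n,t,d["confidence"],d["uv"],d["mask"].sum())
E
```

```text
pics
{'time': 0.0, 'joints': array([-7.12920072e+01,  1.66871037e+01, -8.82910083e+00,  6.45566660e+01,
        8.81155434e-04,  8.20195477e+01]), 'joint_vel': array([ 0.12425492, -0.07731242,  0.06858366,  0.00354647, -0.04298124,
       -0.01393038]), 'joint_efforts': array([-3.55901420e-04, -5.37141395e+01,  3.31371117e+01,  1.57539354e-02,
       -3.21473217e-04,  5.20907605e-06]), 'ee_pos': array([ 0.23567303, -0.46864747,  0.23076169]), 'orientation': array([-1.79927958e+02, -1.09896154e-02,  2.66884376e+01]), 'contact_force': array([-0.68136512,  0.51774423,  0.18701798]), 'ft_torque': array([0.04189657, 0.00056038, 0.03113667]), 'finger_gap': 0.08513443345951384}
[[432.00311814   0.         320.36311724]
 [  0.         432.00311814 196.28930173]
 [  0.           0.           1.        ]] [[-0.0278592   0.99740093 -0.06644735  0.44049596]
 [-0.99960959 -0.0276559   0.0039777  -0.09540389]
 [ 0.0021297   0.06653222  0.997782    1.10082866]
 [ 0.          0.          0.          1.        ]] ['image', 'range_z', 'K', 'world_from_camera', 'shot']
top board_a 0.78 [378.1, 206.3] 1
[... 219 characters left out ...]

top straight_board 0.86 [169.5, 158.9] 1025
[[479.88875279   0.         324.18515795]
 [  0.         479.88875279 189.07546033]
 [  0.           0.           1.        ]] [[ 0.66382609  0.40535675 -0.62850682 -0.31030887]
 [-0.74743971  0.33052095 -0.57627232 -0.88519805]
 [-0.0258612   0.85231556  0.52238816  0.72744723]
 [ 0.          0.          0.          1.        ]] ['image', 'range_z', 'K', 'world_from_camera', 'shot']
side board_a 0.75 [397.5, 207.9] 383
side board_a 0.74 [447.5, 219.8] 949
side board_a 0.68 [349.2, 226.4] 857
side board_a 0.62 [438.0, 263.7] 1263
side tray 0.92 [284.1, 270.8] 3534
side square_board 0.9 [226.3, 170.5] 595
side straight_board 0.77 [258.1, 144.7] 447
```

View pics/top0.png

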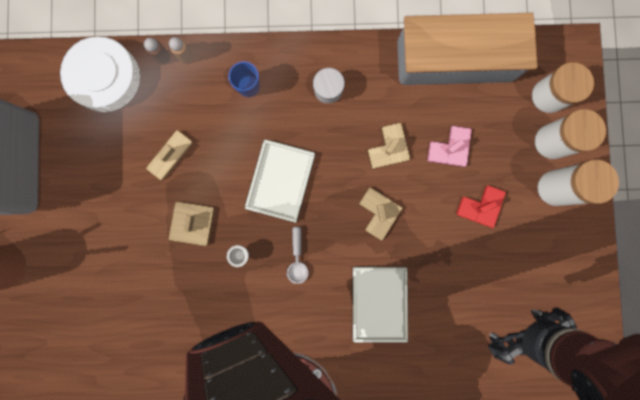

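View pics/side0.png

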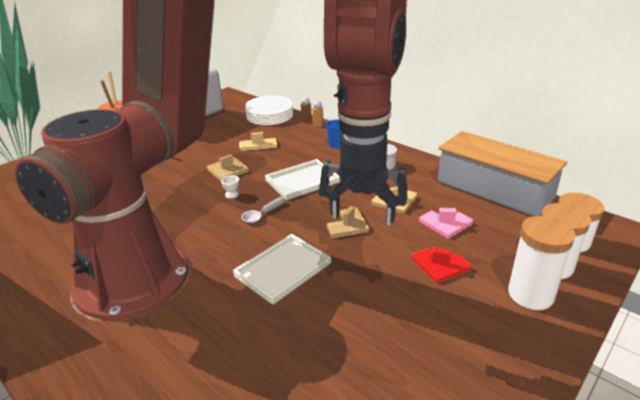

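The tray meant is the leftmost one, near (280,180) in the top image. The pale L boards are at about (390,147) and (380,213), and the red and pink ones are decoys. Next I'll fit poses by silhouette.

```bash
cat > h.py <<'E'
import numpy as np,cv2
from scipy.optimize import minimize
S=4
def proj(P,K,T):
    c=(np.asarray(P)-T[:3,3])@T[:3,:3]
    return np.stack([K[0,0]*c[:,0]/-c[:,2]+K[0,2],K[1,1]*-c[:,1]/-c[:,2]+K[1,2]],1)
def cloud(p):
    z=p["range_z"].astype(float);K=p["K"];T=p["world_from_camera"]
    v,u=np.mgrid[:z.shape[0],:z.shape[1]]
    c=np.stack([(u-K[0,2])/K[0,0]*z,-(v-K[1,2])/K[1,1]*z,-z],-1)
    return c@T[:3,:3].T+T[:3,3]
def R(a): return np.array([[np.cos(a),-np.sin(a)],[np.sin(a),np.cos(a)]])
L=np.array([[-40,-40],[56,-40],[56,8],[8,8],[8,56],[-40,56]])/1e3
d=np.array([1,-1])/2**.5;n=np.array([1,1])/2**.5
BAR=np.array([s*d*20+t*n*7 for s,t in((1,1),(1,-1),(-1,-1),(-1,1))])/1e3
TRAY=np.array([[-90,-66],[90,-66],[90,66],[-90,66]])/1e3
def prism(img,poly,z0,z1,q,K,T):
    xy=poly@R(q[2]).T+q[:2]
    a=proj(np.c_[xy,np.full(len(xy),z0)],K,T);b=proj(np.c_[xy,np.full(len(xy),z1)],K,T)
    f=lambda x:np.round(((x+.5)*S-.5)*16).astype(np.int32)
    for pts in [a,b]+[np.array([a[i],a[(i+1)%len(a)],b[(i+1)%len(a)],b[i]]) for i in range(len(a))]:
        cv2.fillPoly(img,[f(pts)],1,shift=4)
def sil(kind,q,K,T,shape,z=0.):
    img=np.zeros((shape[0]*S,shape[1]*S),np.uint8)
    if kind=="L":
        prism(img,L,z,z+.014,q,K,T);prism(img,BAR,z+.014,z+.049,q,K,T)
    else: prism(img,TRAY,0,.018,q,K,T)
    return cv2.resize(img.astype(np.float32),(shape[1],shape[0]),interpolation=cv2.INTER_AREA)
def fit(kind,mask,q0s,K,T,z=0.):
    # crop for speed
    ys,xs=np.nonzero(mask);y0,y1,x0,x1=ys.min()-25,ys.max()+25,xs.min()-25,xs.max()+25
    y0=max(y0,0);x0=max(x0,0)
    m=mask[y0:y1,x0:x1].astype(np.float32);K2=K.copy();K2[0,2]-=x0;K2[1,2]-=y0
    best=None
    for q0 in q0s:
        f=lambda q:np.abs(sil(kind,q,K2,T,m.shape,z)-m).sum()/m.sum()
        s=np.array([[0,0,0],[.01,0,0],[0,.01,0],[0,0,.2]])+q0
        r=minimize(f,q0,method="Nelder-Mead",options=dict(initial_simplex=s,xatol=1e-4,fatol=1e-4))
        if best is None or r.fun<best.fun: best=r
    return best
E
cat > m.py <<'E'
from h import *
p=np.load("top0.npz");K,T=p["K"],p["world_from_camera"]
W=cloud(p);im=p["image"];hsv=cv2.cvtColor(im,cv2.COLOR_RGB2HSV)
for u,v in((390,160),(375,205),(280,180),(265,141),(200,360//2),(380,300)): print((u,v),W[v,u].round(4),hsv[v,u])
big=cv2.resize(im[110:250,230:430],None,fx=4,fy=4,interpolation=cv2.INTER_CUBIC);cv2.imwrite("pics/crop.png",big[:,:,::-1])
hh=np.clip(W[110:250,230:430,2]*5000,0,255).astype(np.uint8);cv2.imwrite("pics/h.png",cv2.resize(hh,None,fx=4,fy=4,interpolation=0))
E
python3 m.py
```

```text
(390, 160) [ 0.6007 -0.2795  0.0106] [ 19  78 212]
(375, 205) [ 0.4872 -0.2371  0.0108] [ 19  83 194]
(280, 180) [0.558 0.002 0.004] [ 28  13 239]
(265, 141) [0.6557 0.0359 0.0236] [ 23  16 209]
(200, 180) [ 0.5645  0.2078 -0.0032] [ 11 119 118]
(380, 300) [ 0.2493 -0.2417  0.0051] [ 27  14 194]
```

View pics/crop.png

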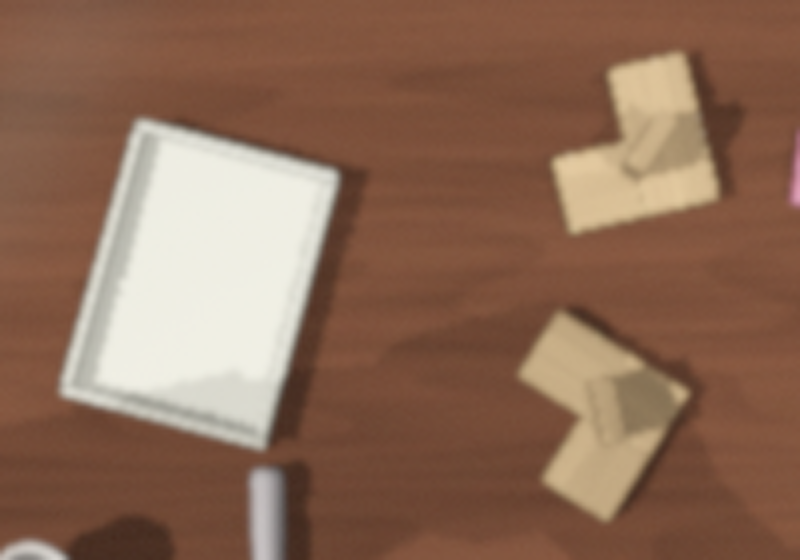

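View pics/h.png

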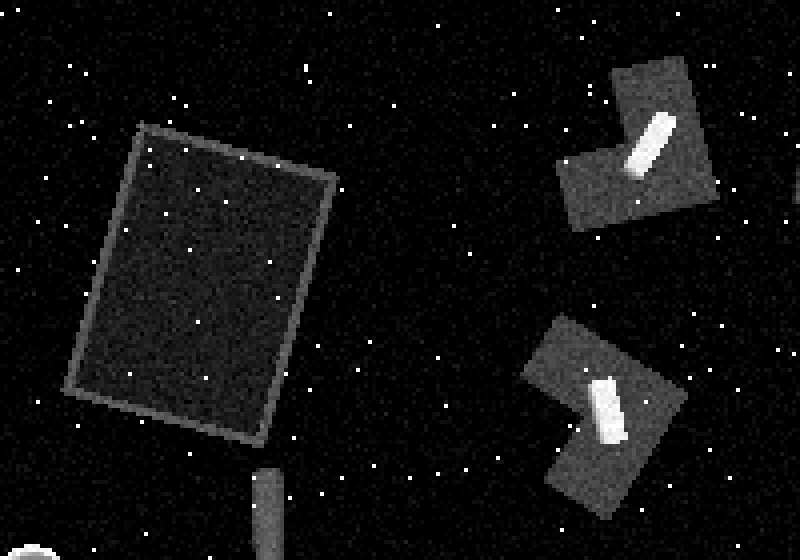

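```bash
cat > m.py <<'E'
from h import *
p=np.load("top0.npz");K,T=p["K"],p["world_from_camera"]
W=cloud(p);Z=cv2.medianBlur(W[...,2].astype(np.float32),3)
tz=np.median(Z[110:250,230:430]);print("table z",tz)
def comp(uv,th):
    m=((Z-tz)>th).astype(np.uint8)
    n,lab,st,_=cv2.connectedComponentsWithStats(m)
    return lab==lab[uv[1],uv[0]]
for nme,uv in(("b1",(385,160)),("b2",(372,200))):
    m=comp(uv,.007);c=W[m].mean(0)
    r=fit("L",m,[np.array([c[0],c[1],a]) for a in np.arange(8)*np.pi/4],K,T)
    bar=W[m&(Z>tz+.035)]
    print(nme,m.sum(),r.x[:2].round(4),np.degrees(r.x[2]).round(2),r.fun,"bar",np.median(bar,0))
m=comp((265,141),.012);cs,_=cv2.findContours(m.astype(np.uint8),0,1)
mm=np.zeros(m.shape,np.uint8);cv2.drawContours(mm,cs,-1,1,-1);c=W[mm>0].mean(0)
r=fit("T",mm>0,[np.array([c[0],c[1],a]) for a in np.arange(4)*np.pi/4],K,T)
print("tray",mm.sum(),r.x[:2],np.degrees(r.x[2]),r.fun)
E
python3 m.py
```

```text
table z -9.781616e-05
b1 1067 [ 0.6328 -0.2818] 371.59 0.05933692678809166 bar [ 0.6319321  -0.27956934  0.04795211]
b2 1095 [ 0.4676 -0.2487] 55.82 0.04492009058594704 bar [ 0.46693697 -0.24790624  0.04835718]
tray 3711 [0.55590602 0.00210739] -16.679473052683424 0.02157437428832054
```

```bash
cat > g.py <<'E'
import sys,numpy as np
from rig import manip
from scipy.spatial.transform import Rotation as Ro
o=manip.get_obs();x,y,z,yaw=map(float,sys.argv[1:5])
A=Ro.from_euler("xyz",o["orientation"],degrees=True);B=Ro.from_euler("xyz",[180,0,yaw],degrees=True)
print("t %.2f pos %s rpy %s F %s gap %.4f j6 %.0f"%(o["time"],o["ee_pos"].round(4),o["orientation"].round(2),o["contact_force"].round(1),o["finger_gap"],o["joints"][5]))
print("shift cm",(A.inv().apply(np.array([x,y,z])-o["ee_pos"])*100).round(2),"turn",(A.inv()*B).as_rotvec(degrees=True).round(2))
E
python3 g.py .467 -.248 .13 10.8
```

```text
t 0.50 pos [ 0.2358 -0.469   0.2313] rpy [-180.     -0.     26.69] F [ 0.2 -0.6 -0.7] gap 0.0854 j6 82
shift cm [30.58 -9.36 10.13] turn [-0.   -0.   15.89]
```

```bash
python3 -m crank '[[[3.8,-1.2,1.3],[0,0,2],0],[[7.6,-2.3,2.5],[0,0,4],0],[[11.5,-3.5,3.8],[0,0,6],0],[[15.3,-4.7,5.1],[0,0,8],0],[[19.1,-5.9,6.3],[0,0,10],0],[[23,-7,7.6],[0,0,12],0],[[27,-8.2,9],[0,0,14],0],[[30.6,-9.35,10.1],[0,0,15.9],0]]' 30; python3 g.py .467 -.248 .07 10.8
```

```text
time: 1.17
ee_pos: [0.4668, -0.2481, 0.1304]
orientation: [180.0, -0.0, 10.7]
contact_force: [1.0, -0.2, 0.3]
finger_gap: 0.0855
t 1.17 pos [ 0.4668 -0.2481  0.1304] rpy [ 1.7999e+02 -1.0000e-02  1.0680e+01] F [ 1.  -0.2  0.3] gap 0.0855 j6 133
shift cm [ 0.02 -0.01  6.04] turn [ 0.01 -0.01 -0.12]
```

```bash
python3 -m crank '[[[0,0,2],[0,0,0],0.2],[[0,0,4],[0,0,0],0.2],[[0,0,6],[0,0,0],0.2],[[0,0,8],[0,0,0],0.2],[[0,0,9.5],[0,0,0],0.2],[[0,0,10.4],[0,0,0],0.2],[[0,0,10.9],[0,0,0],0.2],[[0,0,10.9],[0,0,0],0.2]]'; python3 - <<'E'
from rig import manip
import cv2,numpy as np
for n in("side","top"):
    p=manip.camera(n);i=p["image"][170:290,280:480] if n=="side" else p["image"][130:270,300:480]
    cv2.imwrite(f"pics/{n}1.png",cv2.resize(i,None,fx=4,fy=4,interpolation=2)[:,:,::-1])
E
```

```text
time: 1.83
ee_pos: [0.4653, -0.2494, 0.0214]
orientation: [-179.9, 0.0, 10.8]
contact_force: [-0.2, -0.1, -0.5]
finger_gap: 0.0684
```

View pics/side1.png

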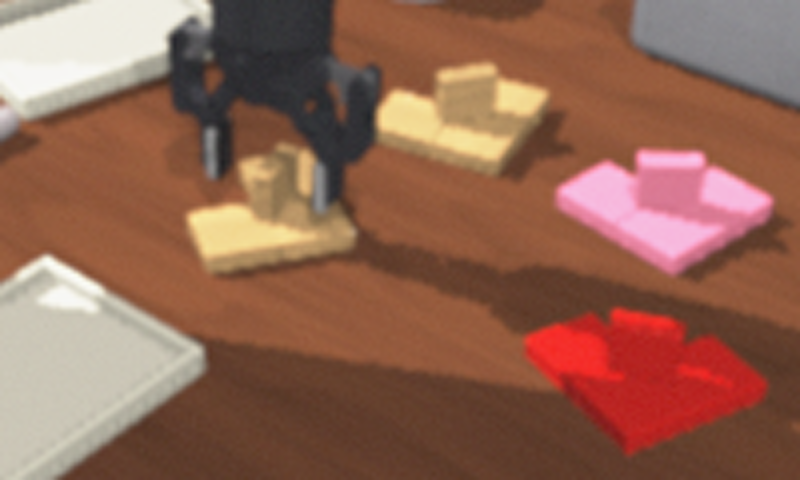

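The side view shows the fingers straddling the pale bar (about (270,180) in the crop), clear of the board. Closing.

```bash
python3 -m crank '[[[0,0,0],[0,0,0],0.5],[[0,0,0],[0,0,0],1],[[0,0,0],[0,0,0],1],[[0,0,0],[0,0,0],1],[[0,0,0],[0,0,0],1],[[0,0,0],[0,0,0],1],[[0,0,0],[0,0,0],1],[[0,0,0],[0,0,0],1]]' 40; python3 -m crank '[[[0,0,-0.5],[0,0,0],1],[[0,0,-1.5],[0,0,0],1],[[0,0,-3],[0,0,0],1],[[0,0,-5],[0,0,0],1],[[0,0,-7],[0,0,0],1],[[0,0,-9],[0,0,0],1],[[0,0,-10],[0,0,0],1],[[0,0,-10],[0,0,0],1]]' 40
cat > held.py <<'E'
# fit held board: argv z underside, seed x,y,yawdeg, tag
import sys
from h import *
from rig import manip
z,x,y,yaw=map(float,sys.argv[1:5]);tag=sys.argv[5]
for n in("top","side"):
    p=manip.camera(n);cv2.imwrite(f"pics/{n}{tag}.png",p["image"][:,:,::-1]);np.savez(f"{n}{tag}.npz",**{k:p[k] for k in("image","range_z","K","world_from_camera")})
    W=cloud(p);S_=W[np.abs(W[...,2]-z-.014)<.006];s=S_[np.hypot(S_[:,0]-x,S_[:,1]-y)<.08]
    print(n,len(s),s.mean(0).round(4) if len(s) else "")
    # top-face points: fit inside-L by outline
    q=np.array([x,y,np.radians(yaw)])
    def f(q):
        l=((s[:,:2]-q[:2])@R(q[2])).astype(np.float32)
        dd=[max(0,-cv2.pointPolygonTest(L.astype(np.float32).reshape(-1,1,2)*1000,(float(a[0]*1000),float(a[1]*1000)),True)) for a in l]
        return np.mean(np.minimum(dd,6))
    sx=np.array([[0,0,0],[.006,0,0],[0,.006,0],[0,0,.08]])+q
    if len(s)>50:
        r=minimize(f,q,method="Nelder-Mead",options=dict(initial_simplex=sx));print(n,r.x[:2].round(4),np.degrees(r.x[2]).round(2),r.fun, "seed cost",f(q))
        pl=np.c_[s[:,:2]-s[:,:2].mean(0),np.ones(len(s))];c=np.linalg.lstsq(pl,s[:,2],rcond=None)[0];print(" plane tilt deg",np.degrees(c[:2]).round(2),"z",c[2].round(4))
E
python3 held.py .1 .467 -.248 55.8 2
```

```text
time: 2.6
ee_pos: [0.4659, -0.2499, 0.0224]
orientation: [180.0, -0.0, 10.8]
contact_force: [-1.4, -0.5, 5.7]
finger_gap: 0.0131
time: 3.27
ee_pos: [0.4669, -0.2505, 0.1245]
orientation: [179.8, -0.2, 10.8]
contact_force: [0.0, -0.3, -0.1]
finger_gap: 0.0132
top 358 [ 0.4966 -0.2258  0.1154]
top [ 0.4698 -0.247 ] 55.47 0.0014579709015745024 seed cost 0.046842649662294865
 plane tilt deg [0.23 0.03] z 0.1154
side 495 [ 0.4539 -0.2635  0.1135]
side [ 0.4686 -0.254 ] 53.39 0.015261607699924046 seed cost 0.38213904859173065
 plane tilt deg [0.91 1.3 ] z 0.1135
```

```bash
python3 g.py .5938 .0033 .13 118.3
```

```text
t 3.37 pos [ 0.4655 -0.2496  0.1218] rpy [ 1.7999e+02 -1.0000e-02  1.0790e+01] F [-0.1 -0.7 -1. ] gap 0.0134 j6 133
shift cm [ 17.33 -22.44  -0.82] turn [ 1.0000e-02  0.0000e+00 -1.0751e+02]
```

View pics/side2.png

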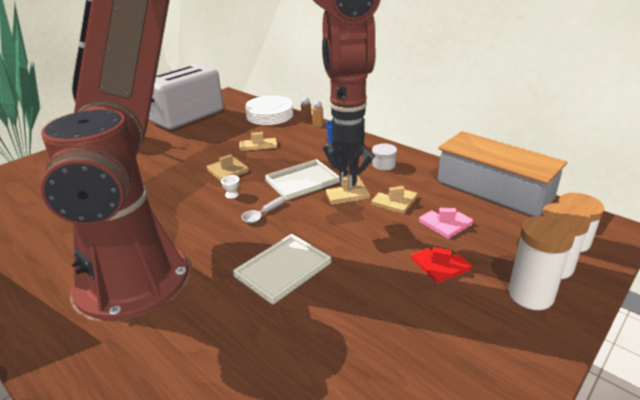

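```bash
python3 -m crank '[[[1,-1.4,0],[0,0,-6],1],[[2.1,-2.8,0],[0,0,-13],1],[[3.2,-4.2,0],[0,0,-20],1],[[4.3,-5.6,0],[0,0,-27],1],[[5.4,-7,0],[0,0,-34],1],[[6.5,-8.4,0],[0,0,-41],1],[[7.6,-9.8,0],[0,0,-48],1],[[8.6,-11.2,0],[0,0,-54],1]]'; python3 g.py .5938 .0033 .12 118.3
```

```text
time: 4.03
ee_pos: [0.5286, -0.1223, 0.1203]
orientation: [-179.9, 0.0, 65.2]
contact_force: [0.1, 0.4, -1.1]
finger_gap: 0.0132
t 4.03 pos [ 0.5286 -0.1223  0.1203] rpy [-1.7985e+02  1.0000e-02  6.5150e+01] F [ 0.1  0.4 -1.1] gap 0.0132 j6 94
shift cm [14.14  0.64  0.03] turn [ -0.14  -0.06 -53.15]
```

```bash
python3 -m crank '[[[2,0.1,0],[0,0,-7],1],[[4,0.2,0],[0,0,-14],1],[[6,0.3,0],[0,0,-21],1],[[8,0.4,0],[0,0,-28],1],[[10,0.5,0],[0,0,-35],1],[[12,0.6,0],[0,0,-42],1],[[14,0.6,0],[0,0,-49],1],[[14.1,0.6,0],[0,0,-53.2],1]]'; python3 -m crank '[[[0,0,1],[0,0,0],1],[[0,0,2],[0,0,0],1],[[0,0,3],[0,0,0],1],[[0,0,4],[0,0,0],1],[[0,0,4.5],[0,0,0],1],[[0,0,4.5],[0,0,0],1],[[0,0,4.5],[0,0,0],1],[[0,0,4.5],[0,0,0],1]]'
python3 held.py .054 .5938 .0033 163.3 3;  python3 g.py .5938 .0033 .027 118.3
```

```text
time: 4.7
ee_pos: [0.5948, 0.0045, 0.1201]
orientation: [-179.9, -0.1, 118.5]
contact_force: [0.1, -0.2, -1.8]
finger_gap: 0.0135
time: 5.37
ee_pos: [0.595, 0.0013, 0.0773]
orientation: [180.0, 0.0, 118.0]
contact_force: [-0.5, 0.2, -0.0]
finger_gap: 0.0133
top 283 [ 0.594  -0.0362  0.0684]
top [0.5915 0.003 ] 162.41 0.0 seed cost 0.06871405085910756
 plane tilt deg [-0.41 -1.42] z 0.0684
side 358 [ 0.5839 -0.008   0.068 ]
side [ 5.923e-01 -3.000e-04] 162.71 0.07649213375325975 seed cost 0.277492949747325
 plane tilt deg [1.83 1.1 ] z 0.068
t 5.47 pos [0.5951 0.0014 0.0776] rpy [1.7995e+02 4.0000e-02 1.1798e+02] F [-1.1 -0.1 -0.8] gap 0.0135 j6 55
shift cm [ 0.23 -0.03  5.06] turn [ 0.05  0.04 -0.32]
```

View pics/top3.png

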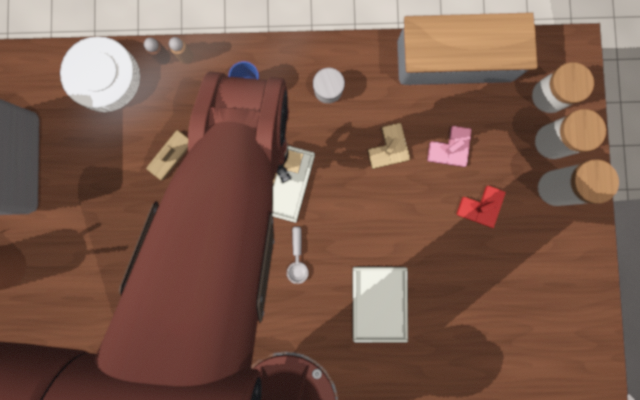

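View pics/side3.png

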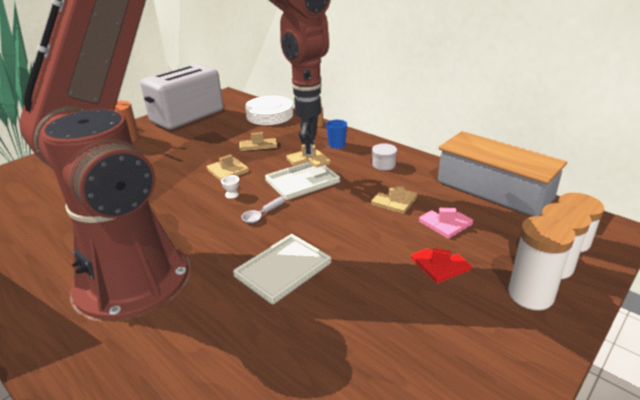

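```bash
python3 -m crank '[[[0,0,1],[0,0,0],1],[[0,0,2],[0,0,0],1],[[0,0,3],[0,0,0],1],[[0,0,3.7],[0,0,0],1],[[0,0,4.2],[0,0,0],1],[[0,0,4.5],[0,0,0],1],[[0,0,4.7],[0,0,0],1],[[0,0,4.7],[0,0,0],1]]';python3 g.py .5938 .0033 .0284 118.3
```

```text
time: 6.13
ee_pos: [0.5945, 0.0015, 0.0296]
orientation: [-180.0, -0.0, 118.0]
contact_force: [0.5, -0.4, -1.4]
finger_gap: 0.013
t 6.13 pos [0.5945 0.0015 0.0296] rpy [-1.7998e+02 -1.0000e-02  1.1799e+02] F [ 0.5 -0.4 -1.4] gap 0.0130 j6 55
shift cm [0.19 0.02 0.12] turn [-0.02 -0.01 -0.31]
```

```bash
python3 -m crank '[[[0,0,0.1],[0,0,0],1],[[0,0,0.1],[0,0,0],1],[[0,0,0.1],[0,0,0],0.6],[[0,0,0.1],[0,0,0],0.6],[[0,0,0.1],[0,0,0],0.6],[[0,0,0.1],[0,0,0],0.6],[[0,0,0.1],[0,0,0],0.6],[[0,0,0.1],[0,0,0],0.6]]'; python3 -m crank '[[[0,0,-1],[0,0,0],0.6],[[0,0,-3],[0,0,0],0.5],[[0,0,-5],[0,0,0],0.5],[[0,0,-7],[0,0,0],0.3],[[0,0,-9],[0,0,0],0.2],[[0,0,-11],[0,0,0],0.2],[[0,0,-11],[0,0,0],0.2],[[0,0,-11],[0,0,0],0.2]]'; python3 g.py .632 -.2805 .12 146.6
```

```text
time: 6.8
ee_pos: [0.5947, 0.0015, 0.029]
orientation: [180.0, 0.0, 118.0]
contact_force: [0.8, 0.1, 0.8]
finger_gap: 0.0337
time: 7.47
ee_pos: [0.5956, 0.0014, 0.1406]
orientation: [179.9, 0.1, 118.0]
contact_force: [0.8, -0.0, -0.3]
finger_gap: 0.0685
t 7.47 pos [0.5956 0.0014 0.1406] rpy [1.7987e+02 1.0000e-01 1.1799e+02] F [ 0.8 -0.  -0.3] gap 0.0685 j6 55
shift cm [-26.6  -10.02   2.08] turn [  0.11   0.13 -28.61]
```

```bash
python3 -m crank '[[[-3.3,-1.2,0.2],[0,0,-3.6],0.2],[[-6.6,-2.5,0.5],[0,0,-7.2],0.2],[[-9.9,-3.7,0.7],[0,0,-10.8],0.2],[[-13.2,-5,1],[0,0,-14.4],0.2],[[-16.5,-6.2,1.3],[0,0,-18],0.2],[[-20,-7.5,1.6],[0,0,-22],0.2],[[-23.4,-8.8,1.8],[0,0,-25.5],0.2],[[-26.7,-10.1,2.1],[0,0,-28.6],0.2]]'
python3 - <<'E'
from h import *
from rig import manip
p=manip.camera("top");np.savez("top4.npz",**{k:p[k] for k in("image","range_z","K","world_from_camera")});cv2.imwrite("pics/top4.png",p["image"][:,:,::-1])
E
python3 held.py .006 .5938 .0033 163.3 4; python3 g.py .6325 -.281 .021 146.6
```

```text
time: 8.13
ee_pos: [0.6301, -0.2833, 0.1169]
orientation: [-180.0, -0.1, 146.8]
contact_force: [1.0, 0.1, 0.5]
finger_gap: 0.068
top 1214 [0.5951 0.0042 0.0191]
top [0.5914 0.0048] 162.82 1.2209281371492138 seed cost 1.2815620443662676
 plane tilt deg [-0.73 -0.03] z 0.0191
side 432 [ 0.5895 -0.0056  0.0188]
side [ 0.5929 -0.0006] 162.03 1.2973484419010304 seed cost 1.4367996852839968
 plane tilt deg [-0.67  0.07] z 0.0188
t 8.28 pos [ 0.6297 -0.2841  0.1161] rpy [-1.7998e+02 -1.1000e-01  1.4640e+02] F [-0.5  0.5 -0. ] gap 0.0684 j6 3
shift cm [-0.08  0.42  9.51] turn [-0.02 -0.11 -0.2 ]
```

View pics/top4.png

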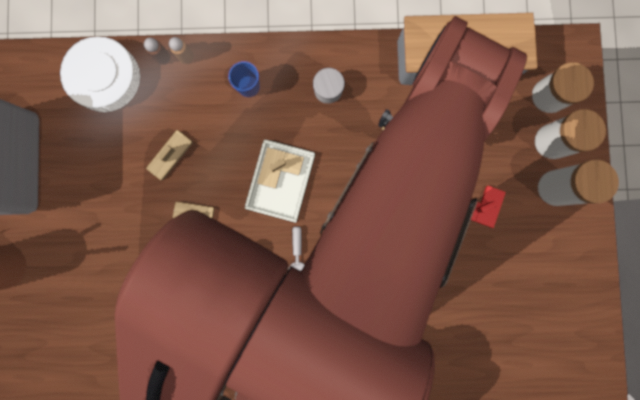

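Board 2 lies in the tray's far-left corner (top image about (280,166)), with the inner notch facing the free corner. I'll check its pose by colour, then grasp the other.

```bash
cat > intray.py <<'E'
import sys
from h import *
p=np.load(sys.argv[1]);K,T=p["K"],p["world_from_camera"]
hsv=cv2.cvtColor(p["image"],cv2.COLOR_RGB2HSV)
tm=np.zeros(hsv.shape[:2],np.uint8);xy=(TRAY*.95)@R(np.radians(-16.68)).T+[.5559,.0021]
cv2.fillPoly(tm,[np.round(proj(np.c_[xy,np.full(4,.018)],K,T)).astype(int)],1)
m=(tm>0)&(hsv[...,1]>45);print(m.sum())
r=fit("L",m,[np.array([.5938,.0033,np.radians(163.3)])],K,T,.006)
print(r.x[:2].round(4),np.degrees(r.x[2]).round(2),r.fun)
l=(r.x[:2]-[.5559,.0021])@R(np.radians(-16.68));print("tray frame",l.round(4),np.degrees(r.x[2])+16.68)
E
python3 intray.py top4.npz
python3 -m crank '[[[0,0.4,1],[0,0,-0.2],0.2],[[-0.1,0.4,2],[0,0,-0.2],0.2],[[-0.1,0.4,4],[0,0,-0.2],0.2],[[-0.1,0.4,6],[0,0,-0.2],0.2],[[-0.1,0.4,8],[0,0,-0.2],0.2],[[-0.1,0.4,9],[0,0,-0.2],0.2],[[-0.1,0.4,9.5],[0,0,-0.2],0.2],[[-0.1,0.4,9.5],[0,0,-0.2],0.2]]'; python3 - <<'E'
from rig import manip
import cv2,numpy as np
p=manip.camera("side");i=p["image"][120:270,310:510]
cv2.imwrite(f"pics/side5.png",cv2.resize(i,None,fx=4,fy=4,interpolation=2)[:,:,::-1])
E
```

```text
1107
[0.5927 0.0055] 163.2 0.043247517198324203
tray frame [0.0343 0.0138] 179.88286236555004
time: 8.95
ee_pos: [0.6331, -0.2775, 0.0216]
orientation: [-180.0, -0.1, 146.8]
contact_force: [-0.5, -0.3, 0.3]
finger_gap: 0.0685
```

View pics/side5.png

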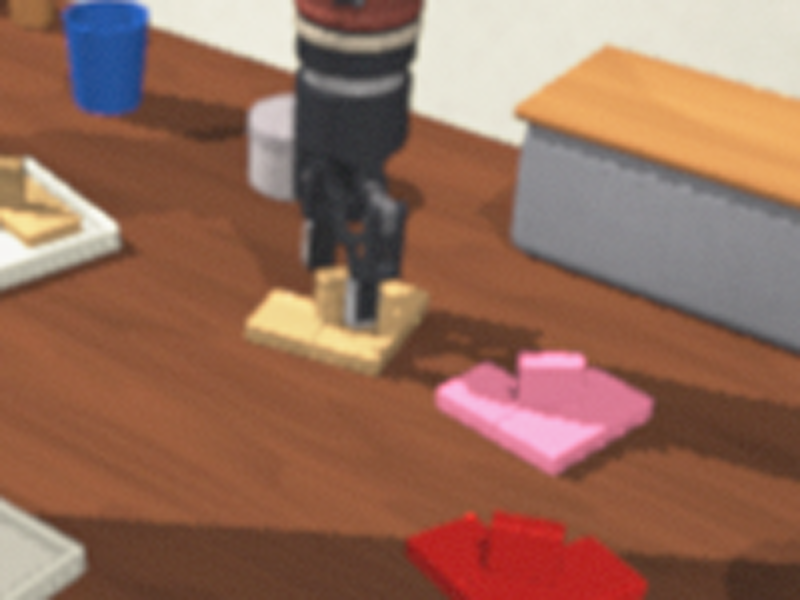

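```bash
python3 g.py .6325 -.281 .021 146.6;python3 g.py .6325 -.281 .021 146.6|head -1; python3 -m crank '[[[-0.1,-0.2,0],[0,0,0],0.2],[[-0.1,-0.2,0],[0,0,0],0.2],[[-0.1,-0.2,0],[0,0,0],0.2],[[-0.1,-0.2,0],[0,0,0],0.2],[[-0.1,-0.2,0],[0,0,0],0.6],[[-0.1,-0.2,0],[0,0,0],0.6],[[-0.1,-0.2,0],[0,0,0],0.6],[[-0.1,-0.2,0],[0,0,0],0.6]]';python3 g.py .6325 -.281 .021 146.6
```

```text
t 9.00 pos [ 0.6338 -0.2782  0.0228] rpy [-1.8000e+02 -3.0000e-02  1.4683e+02] F [0.4 0.2 0.2] gap 0.0683 j6 3
shift cm [-0.05 -0.3   0.18] turn [-0.   -0.03  0.23]
t 9.00 pos [ 0.6338 -0.2782  0.0228] rpy [-1.8000e+02 -3.0000e-02  1.4683e+02] F [0.4 0.2 0.2] gap 0.0683 j6 3
time: 9.67
ee_pos: [0.6335, -0.2811, 0.023]
orientation: [-180.0, -0.0, 146.8]
contact_force: [0.4, 0.4, 0.7]
finger_gap: 0.0344
t 9.67 pos [ 0.6335 -0.2811  0.023 ] rpy [-180.     -0.    146.79] F [0.4 0.4 0.7] gap 0.0344 j6 3
shift cm [ 0.09 -0.05  0.2 ] turn [-0.   -0.    0.19]
```

Centred; now close and lift.

```bash
python3 -m crank '[[[0,0,0.1],[0,0,0],1],[[0,0,0.1],[0,0,0],1],[[0,0,0.1],[0,0,0],1],[[0,0,0.1],[0,0,0],1],[[0,0,0.1],[0,0,0],1],[[0,0,0.1],[0,0,0],1],[[0,0,0.1],[0,0,0],1],[[0,0,0.1],[0,0,0],1]]' 40; python3 g.py .6325 -.281 .13 146.6; python3 -m crank '[[[0,0,-0.5],[0,0,0],1],[[0,0,-1.5],[0,0,0],1],[[0,0,-3],[0,0,0],1],[[0,0,-5],[0,0,0],1],[[0,0,-7],[0,0,0],1],[[0,0,-9],[0,0,0],1],[[0,0,-10],[0,0,0],1],[[0,0,-10],[0,0,0],1]]' 40;  python3 g.py .518 .0009 .12 118.3
```

```text
time: 10.33
ee_pos: [0.6335, -0.2811, 0.0219]
orientation: [180.0, -0.0, 146.8]
contact_force: [-0.4, -0.3, -0.7]
finger_gap: 0.0133
t 10.33 pos [ 0.6335 -0.2811  0.0219] rpy [ 1.8000e+02 -1.0000e-02  1.4678e+02] F [-0.4 -0.3 -0.7] gap 0.0133 j6 3
shift cm [  0.09  -0.05 -10.81] turn [ 0.   -0.01  0.18]
time: 11.0
ee_pos: [0.6351, -0.282, 0.1254]
orientation: [180.0, 0.3, 146.8]
contact_force: [0.1, 0.3, -0.4]
finger_gap: 0.0128
t 11.00 pos [ 0.6351 -0.282   0.1254] rpy [179.98   0.29 146.79] F [ 0.1  0.3 -0.4] gap 0.0128 j6 3
shift cm [25.29 17.26  0.42] turn [ 0.09  0.28 28.49]
```

```bash
python3 -m crank '[[[3.2,2.1,0],[0,0,3.5],1],[[6.3,4.3,0],[0,0,7],1],[[9.5,6.5,0],[0,0,10.6],1],[[12.6,8.6,0],[0,0,14],1],[[15.8,10.8,0],[0,0,17.7],1],[[19,13,0],[0,0,21.3],1],[[22.2,15.1,0],[0,0,25],1],[[25.3,17.2,0],[0,0,28.4],1]]'; python3 -m crank '[[[0,0,1],[0,0,0],1],[[0,0,2],[0,0,0],1],[[0,0,2.5],[0,0,0],1],[[0,0,2.5],[0,0,0],1],[[0,0,2.5],[0,0,0],1],[[0,0,2.5],[0,0,0],1],[[0,0,2.5],[0,0,0],1],[[0,0,2.5],[0,0,0],1]]'
python3 g.py .518 .0009 .0284 118.3; python3 held.py .075 .518 .0009 -16.7 6;python3 g.py .518 .0009 .0284 118.3;
```

```text
time: 11.67
ee_pos: [0.5143, 0.003, 0.1212]
orientation: [-179.9, -0.0, 118.2]
contact_force: [0.8, 0.9, -0.3]
finger_gap: 0.0131
time: 12.33
ee_pos: [0.5165, 0.0008, 0.0972]
orientation: [180.0, 0.0, 118.3]
contact_force: [-1.2, -0.4, -1.6]
finger_gap: 0.0133
t 12.33 pos [0.5165 0.0008 0.0972] rpy [1.7997e+02 2.0000e-02 1.1834e+02] F [-1.2 -0.4 -1.6] gap 0.0133 j6 54
shift cm [-0.06  0.14  6.88] turn [0.03 0.02 0.04]
top 291 [ 0.5291 -0.034   0.0891]
top [ 0.522  -0.0051] -13.64 0.0 seed cost 0.04900142499261705
 plane tilt deg [0.4 1.7] z 0.0891
side 423 [ 0.5128 -0.0107  0.0886]
side [ 0.5151 -0.0048] -16.29 0.07385178829761262 seed cost 0.6105546002608514
 plane tilt deg [0.65 0.79] z 0.0886
t 12.43 pos [0.5163 0.0011 0.0972] rpy [1.7998e+02 2.0000e-02 1.1836e+02] F [-0.7  0.1 -1.8] gap 0.0132 j6 54
shift cm [-0.09  0.14  6.88] turn [0.02 0.02 0.06]
```

```bash
python3 -c "
import cv2
a=cv2.imread('pics/side6.png');cv2.imwrite('pics/side6c.png',cv2.resize(a[90:240,200:400],None,fx=4,fy=4,interpolation=2))
a=cv2.imread('pics/top6.png');cv2.imwrite('pics/top6c.png',cv2.resize(a[110:250,210:360],None,fx=4,fy=4,interpolation=2))"
```

```text
(no output)
```

View pics/side6c.png

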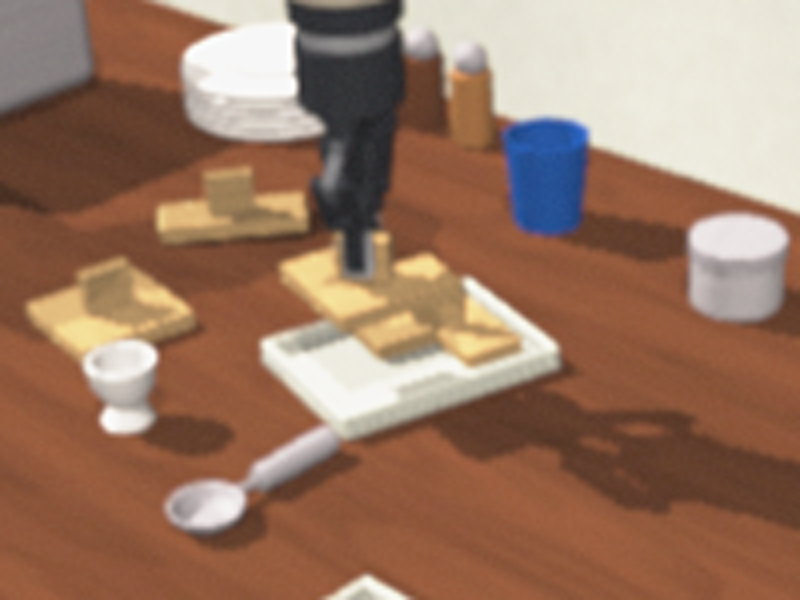

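View pics/top6c.png

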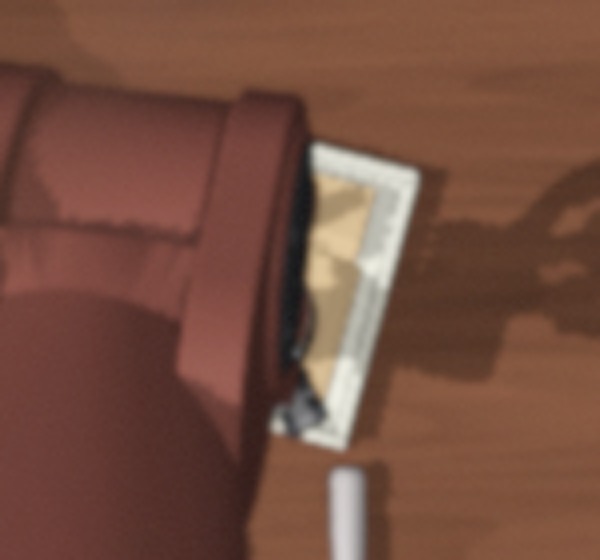

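Held board is level and positioned. The side fit has the same y bias it showed for the first board, and the TCP pose agrees with the grasp offset. Lowering slowly with a 1 mm correction.

```bash
python3 -m crank '[[[0,0.1,1],[0,0,0],1],[[0,0.1,2],[0,0,0],1],[[0,0.1,3],[0,0,0],1],[[0,0.1,3.8],[0,0,0],1],[[0,0.1,4.3],[0,0,0],1],[[0,0.1,4.3],[0,0,0],1],[[0,0.1,4.3],[0,0,0],1],[[0,0.1,4.3],[0,0,0],1]]';python3 g.py .5174 .002 .0279 118.3
python3 -m crank '[[[0,0,0.4],[0,0,0],1],[[0,0,0.8],[0,0,0],1],[[0,0,1.2],[0,0,0],1],[[0,0,1.6],[0,0,0],1],[[0,0,2],[0,0,0],1],[[0,0,2.3],[0,0,0],1],[[0,0,2.4],[0,0,0],1],[[0,0,2.4],[0,0,0],1]]';python3 g.py .5174 .002 .0279 118.3
```

```text
time: 13.1
ee_pos: [0.5172, 0.0018, 0.0542]
orientation: [180.0, 0.0, 118.4]
contact_force: [-0.4, 0.1, -0.4]
finger_gap: 0.0132
t 13.10 pos [0.5172 0.0018 0.0542] rpy [1.7998e+02 1.0000e-02 1.1839e+02] F [-0.4  0.1 -0.4] gap 0.0132 j6 54
shift cm [0.01 0.03 2.63] turn [0.02 0.01 0.09]
time: 13.77
ee_pos: [0.5167, 0.0019, 0.0296]
orientation: [-180.0, -0.0, 118.4]
contact_force: [0.3, -0.5, -1.5]
finger_gap: 0.0132
t 13.77 pos [0.5167 0.0019 0.0296] rpy [-1.7997e+02 -2.0000e-02  1.1839e+02] F [ 0.3 -0.5 -1.5] gap 0.0132 j6 54
shift cm [-0.02  0.07  0.17] turn [-0.03 -0.02  0.09]
```

No contact forces; lower the last 1.5 mm, release, rise and swing clear.

```bash
python3 -m crank '[[[0,0,0.1],[0,0,0],1],[[0,0,0.15],[0,0,0],1],[[0,0,0.15],[0,0,0],0.6],[[0,0,0.15],[0,0,0],0.6],[[0,0,0.15],[0,0,0],0.6],[[0,0,0.15],[0,0,0],0.6],[[0,0,0.15],[0,0,0],0.6],[[0,0,0.15],[0,0,0],0.6]]'; python3 -m crank '[[[0,0,-1],[0,0,0],0.6],[[0,0,-3],[0,0,0],0.6],[[0,0,-5],[0,0,0],0.6],[[0,0,-7],[0,0,0],0.5],[[0,0,-9],[0,0,0],0.3],[[0,0,-12],[0,0,0],0.2],[[0,0,-14],[0,0,0],0.2],[[0,0,-14],[0,0,0],0.2]]'; python3 g.py .45 -.28 .2 118.3
```

```text
time: 14.43
ee_pos: [0.517, 0.0018, 0.0285]
orientation: [180.0, 0.0, 118.4]
contact_force: [0.2, 1.1, 0.4]
finger_gap: 0.0344
time: 15.1
ee_pos: [0.5193, 0.0016, 0.1733]
orientation: [179.7, 0.2, 118.4]
contact_force: [0.3, 0.7, 0.5]
finger_gap: 0.0682
t 15.10 pos [0.5193 0.0016 0.1733] rpy [179.68   0.24 118.39] F [0.3 0.7 0.5] gap 0.0682 j6 54
shift cm [-21.48 -19.47  -2.69] turn [0.32 0.23 0.09]
```

```bash
python3 -m crank '[[[-2.7,-2.4,-0.3],[0,0,0],0.2],[[-5.4,-4.9,-0.6],[0,0,0],0.2],[[-8,-7.3,-1],[0,0,0],0.2],[[-10.7,-9.7,-1.3],[0,0,0],0.2],[[-13.4,-12.2,-1.6],[0,0,0],0.2],[[-16.1,-14.6,-2],[0,0,0],0.2],[[-18.8,-17,-2.3],[0,0,0],0.2],[[-21.5,-19.5,-2.7],[0,0,0],0.2]]'
cat > fin.py <<'E'
from h import *
from rig import manip
for n in("top","side"):
    p=manip.camera(n);np.savez(f"{n}7.npz",**{k:p[k] for k in("image","range_z","K","world_from_camera")});cv2.imwrite(f"pics/{n}7.png",p["image"][:,:,::-1])
    i=p["image"][110:250,150:350] if n=="top" else p["image"][120:250,200:400]
    cv2.imwrite(f"pics/{n}7c.png",cv2.resize(i,None,fx=4,fy=4,interpolation=2)[:,:,::-1])
p=np.load("top7.npz");W=cloud(p);tr=R(np.radians(-16.68))
l=(W[...,:2]-[.5559,.0021])@tr;z=W[...,2]
for nm,o,s in(("b2",[.036,.012],-1),("b1",[-.036,-.012],1)):
    q=(l-o)*s
    a=(np.abs(q[...,0]+.016)<.018)&(q[...,1]>-.034)&(q[...,1]<.05)|(np.abs(q[...,1]+.016)<.018)&(q[...,0]>-.034)&(q[...,0]<.05)
    a&=np.abs(z-.02)<.012
    P=np.c_[W[a][:,:2]-W[a][:,:2].mean(0),np.ones(a.sum())];zz=z[a];k=np.abs(zz-np.median(zz))<.006
    c=np.linalg.lstsq(P[k],zz[k],rcond=None)[0];print(nm,k.sum(),"top z",c[2].round(4),"tilt deg",np.degrees(c[:2]).round(2))
E
python3 fin.py
```

```text
time: 15.77
ee_pos: [0.4467, -0.2815, 0.1958]
orientation: [180.0, -0.0, 118.4]
contact_force: [1.3, -0.0, 0.0]
finger_gap: 0.0682
b2 618 top z 0.0194 tilt deg [-0.13 -0.02]
b1 640 top z 0.0196 tilt deg [ 0.14 -0.19]
```

View pics/top7c.png

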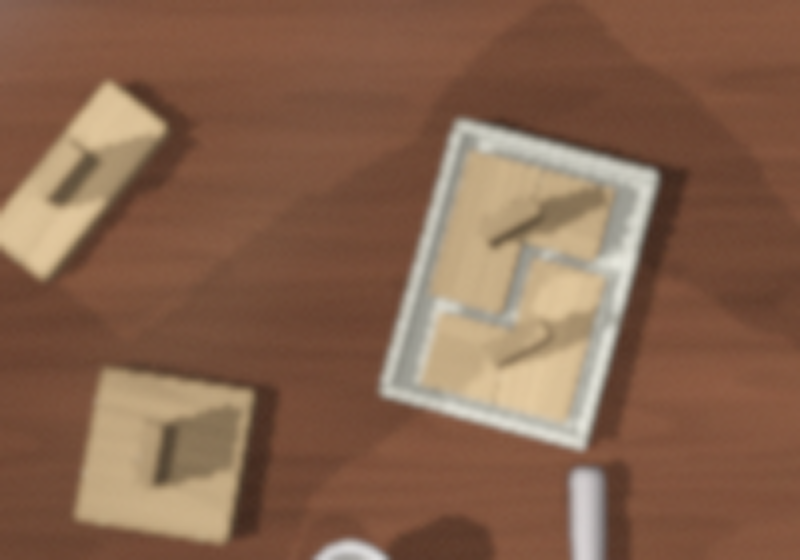

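View pics/side7c.png

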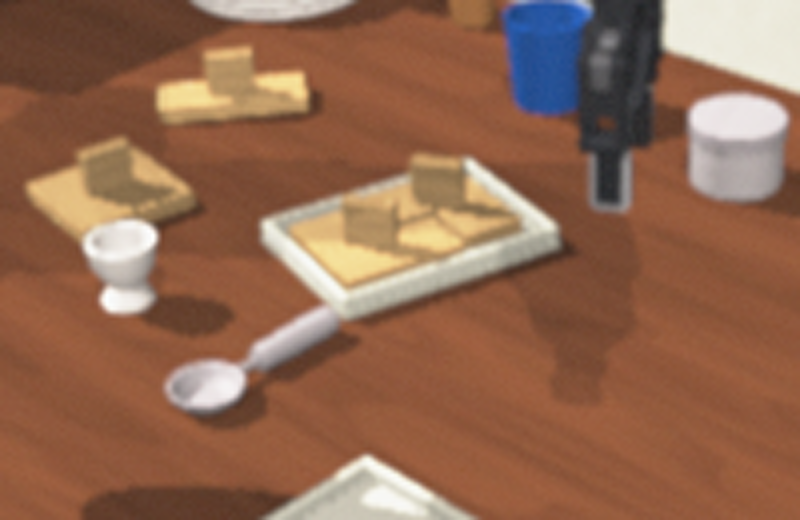

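Both boards lie nested and flat (tops at 19.5 mm, against 20 mm expected, tilt under 0.3°), with gaps all round. The gripper is clear, so I'll hand in.

```bash
python3 -c "
from rig import manip
print(manip.close_job(), manip.get_obs()['time'])"
```

```text
the job is handed in; nothing more can be done
the job is handed in; nothing more can be done
```

Both pale L-shaped boards are in the leftmost white tray, nested with their corner squares in opposite corners. I took each by its grip bar, turned it (about +107° and −28°), lowered it without contact and let go. I handed the job in at about 16 s of the 64 s.

**Last checks:**
- In the final pictures the board tops measure 19.4 and 19.6 mm high, against 20 mm expected on the tray floor, and both tilts are under 0.3°.
- There are visible gaps all round.
- The gripper was clear, at about 0.2 m height.
- By eye, the square and straight boards, cup, egg cup, teaspoon and tin look unmoved. I did not measure their positions.

**Disagreements:**
- **First board while held:** the side camera read its y about 6 mm off from where it was then measured in the tray. I allowed for that bias with the second board.
- **First board in the tray:** it ended about 2.5 mm from its nominal spot, and I moved the second board's target by about 1 mm to suit.
- **Second board in the tray:** I checked its height and tilt but did not fit its horizontal position separately.

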